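Switch on the grinding corner: lamp, dust extractor, then belt grinder

TASK

Get the grinding corner running with light fingertip pushes, in this order: first switch on the work lamp (push the white switch on its foot down), then the dust extractor (tip its rocker switch over by pushing down the raised end with the green stripe), and last the belt grinder (push its green button in); each switch has to stay on. Push gently, do not press the grinder's red stop button, and leave the lamp and everything else standing where it is, neither shifted nor lifted.

Things in the scene. Friction and masses are not known exactly. Their poses are not given: they have to be found in the camera images.
- lamp: grey work lamp, loose on the bench (about 2.6 kg): flat round foot 150 mm across and 26 mm high, origin on the bench plane under the middle of its push switch; the foot's centre lies 35 mm along +x, a thin gooseneck rises from 82 mm along +x, bends away along +x at up to 312 mm height and ends in a small lamp head about 200 mm along +x (220 to 300 mm high). It must stay within 15 mm of its place and upright
- lamp_switch_top (a point): middle of the top of the lamp's white push switch, a 28 mm wide round cap facing straight up, 40.5 mm above the bench when off, standing 12 mm proud of a black collar; moves with the cap
- lamp_switch (a joint): how far the lamp switch is pushed in, m: 0 off, 0.005 fully in; it moves straight down at 3 to 4 N, stays where it is left (latching) and is on beyond 0.0035; the cap has up to 4 mm more sprung overtravel below that (rising to about 9 N), which springs back
- extractor: white dust extractor box with a blue band, fixed, top face 200 mm above the bench, 240 mm along x (from -50 to +190 mm), 170 mm along y; origin on the bench plane under the rocker's pivot; a black suction nozzle sticks out to -116 mm along x at 105 mm height, a carrying handle stands across the top at +165 mm along x, up to 231 mm high
- extractor_rocker_end (a point): the spot to push: middle of the green stripe on the raised end of the black rocker (56 mm along the extractor's x, 30 mm wide), on its top surface, about 18 mm from the pivot towards the extractor's -x and 222 mm above the bench when off; pushing it straight down by about 6 mm tips the rocker fully over; the black bezel's top lies at 204 mm
- extractor_rocker (a joint): tilt of the rocker, rad: 0 off (green-striped -x end up), 0.32 fully tipped over (striped end down); turns at 3 to 4 N on the stripe, stays where it is left and is on beyond 0.22; the rocker gives about 3 mm more at the stripe (sprung, rising to about 8 N), which springs back
- grinder: green bench belt grinder, fixed, with its switch box on top of the motor; origin on the bench plane under the green button; it reaches from -115 to +215 mm along x and -105 to +105 mm along y; the belt lies on the +y side, up to 167 mm high, with a clear eye shield 35 to 110 mm along +y, from -65 to -25 mm along x, up to 215 mm high; the switch box's top lies at 192 mm
- grinder_on_top (a point): middle of the top of the grinder's green button, a 28 mm wide round cap facing straight up, 208 mm above the bench when off, standing 12 mm proud of a dark collar; moves with the cap
- grinder_on (a joint): how far the green button is pushed in, m: 0 off, 0.005 fully in; it moves straight down at 3 to 4 N, stays where it is left (latching) and is on beyond 0.0035; the cap has up to 4 mm more sprung overtravel below that (rising to about 9 N), which springs back
- grinder_off (a joint): how far the grinder's red mushroom stop button (34 mm wide, its centre 52 mm from the green button along the grinder's -y, top 211.5 mm above the bench) is pushed in, m: springs back to 0; must not be pressed (stay under 0.002)
- bushing: brass bushing, 36 mm across, 30 mm high, standing loose on the extractor's top 95 to 125 mm behind the rocker's pivot (extractor's +x); origin at the centre of its underside
- pot: small blue plastic pot, 60 mm across, 60 mm high, standing loose on the bench in front of the lamp's foot; origin at the centre of its underside
- file: flat steel file, 270 mm long along its x with a red handle at -x, lying loose; origin near the handle end of the blade, on the bench plane
- bar_a: loose flat steel bar 120 x 25 x 8 mm, origin at the centre of its underside
- bar_b: loose flat steel bar 90 x 20 x 10 mm, origin at the centre of its underside
- bin: empty yellow bin 170 x 110 x 75 mm, loose, origin at the centre of its underside
- workpiece: loose L-shaped aluminium workpiece 60 x 40 x 40 mm, lying on the rear of the grinder's base plate (24 mm high), behind the motor; origin at the centre of its underside

How it is judged (in metres and radians):
On the way, in this order (a step that is already met when the one before it is completed fails the run):
1. the lamp is switched on (value of joint lamp_switch above 0.0035 m), for 0.1 s.
2. then the extractor's rocker is tipped over (value of joint lamp_switch above 0.0035 m and value of joint extractor_rocker above 0.22 rad), for 0.1 s.
3. then the grinder's green button is pushed in (all of step 2 and value of joint grinder_on above 0.0035 m), for 0.1 s.
At the end, for the whole second after the job is handed in: Lamp switch and green button more than 3.5 mm in, rocker tipped beyond 0.22 rad, red button out (under 2 mm); the lamp at rest, upright within 0.05 rad and within 15 mm of its starting place, and every loose thing within 15 mm of its own (all of step 3 and value of joint grinder_off below 0.002 m and distance of each of lamp, bushing, pot, file, bar_a, bar_b, bin, workpiece from where it was at the start of the episode below 0.015 m and angle between lamp's own z axis and vertical below 0.05 rad and linear speed of lamp below 0.01 m/s); the robot touches nothing.
It fails at once if the red stop button is pressed (2 mm or more) (value of joint grinder_off above 0.002 m).
It fails at once if the robot presses on the lamp, the extractor or the grinder with more than 25 N (contact force between any of the fingers, the arm and lamp above 25 N or contact force between any of the fingers, the arm and extractor above 25 N or contact force between any of the fingers, the arm and grinder above 25 N).
It fails at once if the lamp is shifted, lifted or tipped (more than 15 mm or 0.1 rad) (distance of lamp from where it was at the start of the episode above 0.015 m or angle between lamp's own z axis and vertical above 0.1 rad).
It fails at once if a loose thing is shifted or lifted by more than 15 mm (distance of any of bushing, pot, file, bar_a, bar_b, bin, workpiece from where it was at the start of the episode above 0.015 m).
It also fails if it takes over 58 s, if anything falls off the work surface, if the arm or the gripper's body presses on something with over 40 N, if the wrist force passes 120 N, or if a joint passes its speed limit or range.

ROBOT

A 6-joint arm with a two-finger parallel gripper is mounted at the origin on the work surface. World frame = base frame: x ahead of the robot, y to its left, z up, the work surface at z = 0. Lengths are in mm, angles in degrees, forces in N, time in s.
With the tool pointing down it reaches from about 300 to 850 mm from the base axis. Payload 4.2 kg.
Tool frame: the origin (TCP) lies midway between the tips of the shut fingers; the grasp point (between the pads) lies 19 mm behind it; x points along the fingers, y is the direction in which the jaws open and shut, and the axes are right-handed (so a half turn about x gives the same grasp; the last joint's range is limited). The gripper opens to 91 mm and grips with 3 to 60 N. Pads are 32 mm wide; open, the fingers measure 118 mm over their backs; the gripper's body (76 mm by 178 mm) begins 60 mm behind the grasp point.
Start: joints at [-70.531, 18.312, 89.639, -0, 72.044, -1.146], TCP at [202.454, -538.197, 213.976] pointing down, gripper open.
Joint ranges: [-177.97, 177.97], [-48.28, 115.42], [12.27, 149.76], [-77.06, 257.06], [2.81, 150.46], [-146.56, 146.56]. Speed limits (degrees/s): [147.25, 147.25, 180, 180, 180, 180].

INTERFACE

Orientations are given as [roll, pitch, yaw] about the fixed x, y, z axes, in that order (R = Rz(yaw) Ry(pitch) Rx(roll)).
In Python, from workcell import * gives the robot as it stands.
- The arm moves only by the shell command python3 -m handwheel 'ROWS' [FORCE]. ROWS is a JSON object of lists of equal length, an entry for each row: "gripper": the closure, from 0 (fully open) to 1 (shut); "offset": the shift along the tool's x, y, z in mm, a list of three; "rot": the turn, a rotation vector about the tool's x, y, z in degrees, a list of three. A call has 1 to 5 rows; each row is the pose to reach, as a shift and turn from the pose commanded when the call began, along the tool's axes at that moment; what a row does not reach only later rows make up. A row lasts 1/12 s, in which the tool goes at most 41.7 mm and 7.16 degrees, less where a joint would pass 70% of its speed; a pose out of reach is approached as far as the arm can. A call with a gripper value outside its range is refused whole. The fingers move at their own pace and stop on an object; FORCE is the grip in N (left out, the last holds). Time passes only in rows, so rows that repeat a pose let the fingers close. It gives the time, the measured TCP pose, the force and the opening at its end, in the units of the state.
- state(): the state, without advancing time (a new reading comes with each control period).
- grab_frame(name): name is "side" or "top"; returns the picture (420x560x3 uint8, red, green, blue); there is no depth.
- camera_params(name): a dict with "fx", "fy", "cx", "cy" (pixels), "k1" (the pictures are not rectified: a ray, as slopes to the right and down, at radius r is drawn at 1 + k1 r^2 times it, then the intrinsics apply), "position" and "attitude" of the camera in the world. Camera axes: x right, y up, looking along -z (the intrinsics and any distortion apply to the point x, -y, -z); pixel columns grow to the right and rows downward; lengths in mm; the calibration is good to about 2 mm. A picture is of the moment at which its call begins. camera_params takes no time and is no camera call.
- job_done(): hands the job in, once; it reports no verdict.
The state is a dict: "time_s": time; "qpos": joint angles; "qvel": joint speeds; "effort": joint torques, N m; "ee_pos": TCP position; "ee_rot": TCP orientation; "force": force on the tool from outside, world axes, zero at the start; "torque": the same for the moment, N m; "gripper_width": finger opening in mm.
Only numpy, scipy, OpenCV 4.12 (cv2) and the standard library are available. Lean on these libraries where they do the work, as an engineer would, in place of code of your own. Each camera call takes 0.05 s, during which the arm holds its last target.

## Working session

There is one attempt and no reset: what is moved stays moved. The work goes in short steps, Python scripts to look and compute and a shell command to move; the robot and the scene stay as the last step left them, time stands still between calls to the robot, and variables do not carry over. Pictures are saved under pics/ and viewed, and the job is handed in when it is done.

```bash
mkdir -p pics; ls; python3 - <<'E'
from workcell import *
import cv2
for n in("side","top"):
    cv2.imwrite(f"pics/{n}0.png",grab_frame(n)[:,:,::-1]); print(n,camera_params(n))
print(state())
E
```

```text
pics
side {'fx': 504.41696224111575, 'fy': 504.41696224111575, 'cx': 284.4410061890305, 'cy': 210.18810146700312, 'k1': -0.16105656217272213, 'position': array([  163.46259414, -1247.03137075,  1251.24196773]), 'attitude': array([ 48.76963138,   0.98631636, -16.68755206])}
top {'fx': 414.2561526353346, 'fy': 414.2561526353346, 'cx': 278.67964281028094, 'cy': 213.82915457136824, 'k1': 0.0441300757678272, 'position': array([ 443.332853  ,   -4.18983363, 1575.33358951]), 'attitude': array([  3.76138746,  -0.6505097 , -89.46996622])}
{'time_s': 0.1, 'qpos': array([-7.05293833e+01,  1.83482981e+01,  8.96989478e+01, -3.68831247e-04,
        7.20432989e+01, -1.14631124e+00]), 'qvel': array([-0.03533794, -0.03400543, -0.09252939, -0.04505054, -0.02681506,
       -0.09059158]), 'effort': array([-2.81030043e-04, -4.13333094e+01, -2.32509005e+01,  7.27117667e-02,
        4.20955941e-02, -7.14430985e-05]), 'ee_pos': array([ 202.31504529, -537.75769307,  213.20431291]), 'ee_rot': array([-90.92440232,  89.90945454, 109.69263961]), 'force': array([-0.10310274,  0.65664273, -1.20966044]), 'torque': array([-0.0095362 , -0.01441183, -0.01377568]), 'gripper_width': 91.44713164105998}
```

View pics/side0.png

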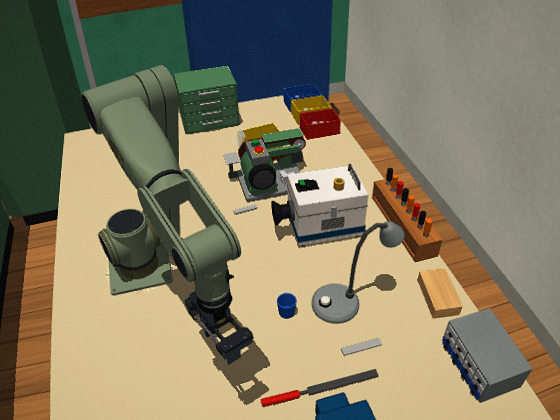

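View pics/top0.png

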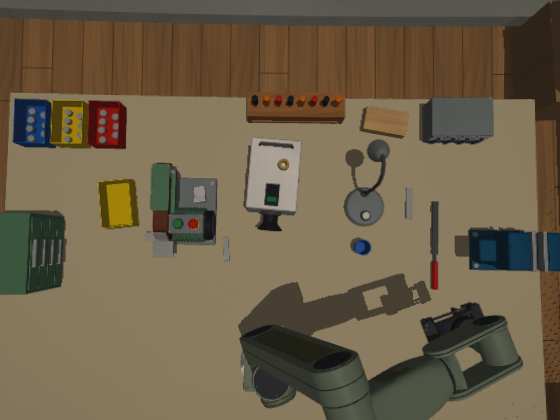

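The side view shows the lamp switch near (325,300), the rocker near (308,183) and the green and red buttons near (258,142). In the top view they are near (366,215), (271,197) and (178,224)/(193,224). I'll zoom in and measure.

```bash
cat > h.py <<'E'
import numpy as np, cv2
from scipy.spatial.transform import Rotation as R
from workcell import camera_params
def ray(n,u,v):
    c=camera_params(n); d=np.array([(u-c['cx'])/c['fx'],(v-c['cy'])/c['fy']])
    s=d.copy()
    for _ in range(30): s=d/(1+c['k1']*(s@s))
    w=R.from_euler('xyz',c['attitude'],degrees=True).apply([s[0],-s[1],-1.])
    return c['position'],w
def onz(n,u,v,z):
    p,w=ray(n,u,v); return p+w*(z-p[2])/w[2]
def tri(a,b):
    (p,u),(q,w)=ray(*a),ray(*b); u=u/np.linalg.norm(u);w=w/np.linalg.norm(w)
    t=np.linalg.lstsq(np.c_[u,-w],q-p,rcond=None)[0]
    A,B=p+u*t[0],q+w*t[1]; return (A+B)/2,np.linalg.norm(A-B)
E
python3 - <<'E'
import cv2,numpy as np
s=cv2.imread('pics/side0.png');t=cv2.imread('pics/top0.png')
def z(i,x,y,w,h,k): return cv2.resize(i[y:y+h,x:x+w],None,fx=k,fy=k,interpolation=cv2.INTER_NEAREST)
cv2.imwrite('pics/z1.png',np.hstack([z(s,235,125,100,80,4),z(s,280,260,100,80,4)]))
cv2.imwrite('pics/z2.png',np.hstack([z(t,145,180,100,80,4),z(t,240,140,70,80,4)]))
cv2.imwrite('pics/z3.png',z(t,330,135,100,120,4))
for n,i in(('side',s),('top',t)):
    hsv=cv2.cvtColor(i,cv2.COLOR_BGR2HSV)
    for c,lo,hi in(('green',(50,150,60),(85,255,255)),('red',(0,170,90),(8,255,255)),('white',(0,0,175),(180,40,255))):
        m=cv2.inRange(hsv,lo,hi); k,l,st,ce=cv2.connectedComponentsWithStats(m)
        for j in range(1,k):
            if st[j,4]>5 and st[j,4]<400: print(n,c,st[j],ce[j].round(2))
E
```

```text
side green [344  17   4   3   6] [345.83  18.  ]
side green [342  55   3   6   8] [343.5   57.75]
side green [164  64   4   5   7] [165.43  65.86]
side green [137  67   4   3   6] [138.    68.33]
side green [106  69   4   4   8] [107.38  70.38]
side green [252 139   7   7  30] [254.73 141.53]
side green [299 180   7   5  26] [301.73 182.08]
side red [254 146   9   6  40] [258.2  148.68]
side red [396 181   8  14  73] [399.55 187.38]
side red [412 203   8  14  74] [415.88 209.24]
side red [261 390  39  16 299] [280.21 397.56]
side white [236 136   2   6   7] [236.43 138.57]
side white [321 296   9   7  52] [324.94 299.08]
side white [378 338   4   6   6] [379.5 340.5]
top green [267 196   9   6  43] [271.12 198.79]
top green [173 220   8   8  49] [176.86 223.18]
top red [276  95   6   6  31] [278.45  97.71]
top red [311  96   7   6  31] [314.03  98.26]
top red [ 88 112   1  16  16] [ 88.  119.5]
top red [188 219  10  10  74] [192.59 223.39]
top red [433 262   5  28 137] [435.01 275.2 ]
top white [292 171   4   4  13] [293.54 172.38]
```

View pics/z1.png

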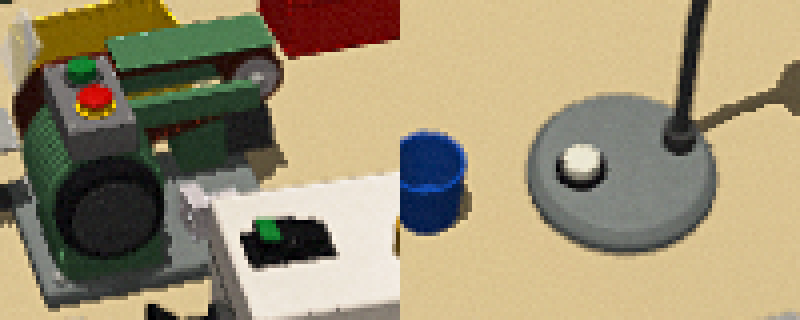

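View pics/z2.png

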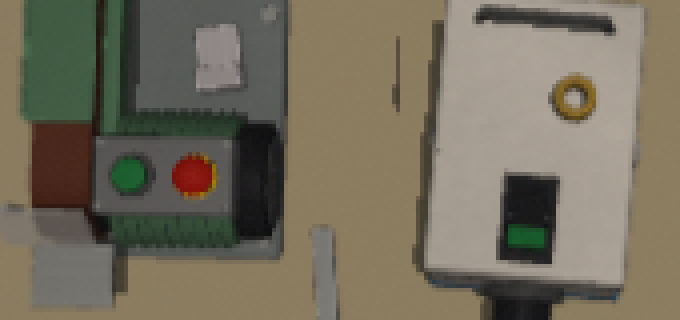

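View pics/z3.png

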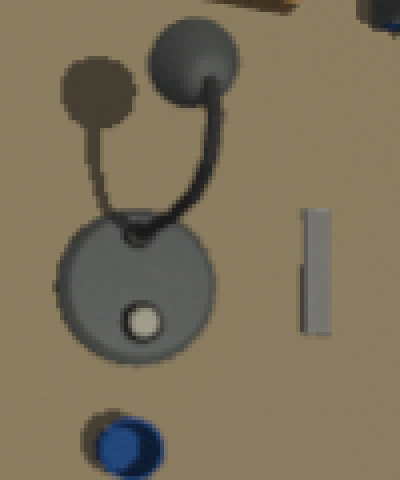

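```bash
python3 - <<'E'
from h import *
np.set_printoptions(precision=1,suppress=True)
t=cv2.imread('pics/top0.png')
hsv=cv2.cvtColor(t,cv2.COLOR_BGR2HSV)[205:226,355:378]
m=cv2.inRange(hsv,(0,0,140),(180,80,255)); ys,xs=np.nonzero(m); lu,lv=xs.mean()+355,ys.mean()+205; print(lu,lv,len(xs))
for n,z,s,tt in(('lamp',38,(324.94,299.08),(lu,lv)),('rock',222,(301.73,181.8),(271.12,198.79)),('green',207,(254.73,141.2),(176.86,223.18)),('red',210,(258.2,148.3),(192.59,223.39))):
    print(n,tri(('side',)+s,('top',)+tt),onz('side',*s,z),onz('top',*tt,z))
print('bushing',onz('top',283.5,164.5,230),'pot',onz('top',362,247,60),'neckbase',onz('top',365,193,30),onz('side',450-0+0,0,0)[:0])
print('lamp neck top bend',tri(('side',378,226),('top',383,156)),'head',onz('top',378,150,260))
print('box corners',[onz('top',*p,200) for p in((252,139),(300,141),(246,209),(296,212.5))])
E
```

```text
367.34285714285716 216.71428571428572 35
lamp (array([ 537.9, -349.8,   42.8]), np.float64(2.2979904971073326)) [ 540.6 -346.4   38. ] [ 537.1 -350.6   38. ]
rock (array([581.4,   6.7, 218.2]), np.float64(1.3463746205055098)) [579.2   2.2 222. ] [581.7   6.5 222. ]
green (array([498.2, 317.2, 201.5]), np.float64(2.7777755553368215)) [495.  309.2 207. ] [499.3 315.6 207. ]
red (array([498.1, 265.3, 202.7]), np.float64(2.2487378686048243)) [494.7 255.  210. ] [498.9 263.6 210. ]
bushing [694.2 -33.  230. ] pot [ 424.9 -325.5   60. ] neckbase [ 626.7 -344.    30. ] []
lamp neck top bend (array([ 701.8, -339.1,  293.4]), np.float64(21.178756851592347)) head [ 738.6 -335.5  260. ]
box corners [array([784.9,  73. , 200. ]), array([780.1, -88.4, 200. ]), array([548.9,  89.9, 200. ]), array([538.9, -76.6, 200. ])]
```

```bash
cat >> h.py <<'E'
from workcell import state
def go(P,yaw=None):
    """print tool-axis offset to world P from the present pose; yaw = wanted heading of the tool y axis"""
    s=state(); M=R.from_euler('xyz',s['ee_rot'],degrees=True)
    print('axes\n',M.as_matrix().round(3)); print('pos',s['ee_pos'].round(1),'F',s['force'].round(2),'t',s['time_s'],'w',round(s['gripper_width'],1))
    print('offset',M.inv().apply(np.array(P)-s['ee_pos']).round(1))
    if yaw is not None:
        y=np.array([np.cos(np.radians(yaw)),np.sin(np.radians(yaw)),0]);x=np.array([0,0,-1.]);T=np.c_[x,y,np.cross(x,y)]
        print('rot',(M.inv()*R.from_matrix(T)).as_rotvec(degrees=True).round(1))
E
python3 - <<'E'
from h import *
t=cv2.imread('pics/top0.png')
g=t[205:226,355:378].max(2); print(g[3:17,3:19])
for th in (90,100,110,120):
    ys,xs=np.nonzero((g>th)); sel=(abs(xs-10.5)<7)&(abs(ys-10)<7); print(th,sel.sum(),xs[sel].mean()+355,ys[sel].mean()+205,
      onz('top',xs[sel].mean()+355,ys[sel].mean()+205,40))
go([541,-345,120],90); go([541,-345,120],-90)
E
```

```text
[[ 94  95  96  96  97  95  96  95  95  95  96  95  95  94  94  93]
 [ 95  95  96  96  96  95  96  95  95  96  95  95  96  95  93  94]
 [ 96  96  96  97  88  72  65  64  65  79  91  95  95  95  95  95]
 [ 95  96  97  77  57  39  67  71  72  72  68  87  95  95  96  94]
 [ 96  96  77  48  34  65 110 134 141 135 100  76  90  96  96  94]
 [ 97  97  64  30  74 120 146 158 159 158 139  89  83  97  96  95]
 [ 96  97  63  31  93 143 160 161 160 160 157 114  75  90  95  95]
 [ 98  88  57  36  97 148 162 162 161 161 160 123  73  86  95  95]
 [ 98  94  61  35  85 146 162 162 162 162 158 113  73  89  96  96]
 [ 98  98  66  34  57 135 157 160 163 163 144  93  67  90  95  97]
 [ 98  99  89  55  37  86 122 139 142 127  96  65  80  95  96  96]
 [ 99  99  99  78  49  37  67  83  85  68  55  78  94  98  97  96]
 [100  97  99  94  88  74  59  56  56  75  86  95  97  98  97  96]
 [ 97  99  99 100  98  93  89  88  89  94  98  97  97  97  95  89]]
90 112 365.99107142857144 214.78571428571428 [ 544.11553159 -345.13718841   40.        ]
100 41 365.7560975609756 215.0 [ 543.30895809 -344.26174472   40.        ]
110 40 365.8 215.075 [ 543.03135755 -344.42333755   40.        ]
120 37 365.7027027027027 215.13513513513513 [ 542.80385667 -344.06133831   40.        ]
axes
 [[-0.001  0.352 -0.936]
 [ 0.001 -0.936 -0.352]
 [-1.    -0.002 -0.   ]]
pos [ 202.3 -537.8  213.2] F [-0.1   0.66 -1.21] t 0.1 w 91.4
offset [  93.3  -61.  -384.9]
rot [-1.594e+02 -1.000e-01  0.000e+00]
axes
 [[-0.001  0.352 -0.936]
 [ 0.001 -0.936 -0.352]
 [-1.    -0.002 -0.   ]]
pos [ 202.3 -537.8  213.2] F [-0.1   0.66 -1.21] t 0.1 w 91.4
offset [  93.3  -61.  -384.9]
rot [20.6  0.   0.1]
```

```bash
python3 -m handwheel '{"gripper":[1,1,1,1,1],"offset":[[0,-6,-38],[0,-12,-76],[0,-18,-114],[0,-24,-152],[0,-30,-190]],"rot":[[5,0,0],[10,0,0],[15,0,0],[20.6,0,0],[20.6,0,0]]}' 20; python3 - <<'E'
from h import *
go([542,-345,120],-90)
E
```

```text
time_s: 0.52
ee_pos: [370.8, -442.0, 213.6]
ee_rot: [-44.3, 90.0, 135.4]
force: [-0.1, -1.9, 0.1]
gripper_width: 60.6
axes
 [[-0.    -0.004 -1.   ]
 [ 0.    -1.     0.004]
 [-1.    -0.     0.   ]]
pos [ 370.8 -442.   213.6] F [-0.05 -1.92  0.1 ] t 0.5167 w 60.6
offset [  93.6  -97.6 -170.9]
rot [-0.2  0.   0. ]
```

```bash
python3 -m handwheel '{"gripper":[1,1,1,1,1],"offset":[[0,-20,-34],[0,-39,-68],[0,-58,-102],[0,-77,-136],[0,-96,-165]],"rot":[[0,0,0],[0,0,0],[0,0,0],[0,0,0],[0,0,0]]}' 20; python3 -m handwheel '{"gripper":[1,1,1,1],"offset":[[20,0,0],[50,0,0],[80,0,0],[80,0,0]],"rot":[[0,0,0],[0,0,0],[0,0,0],[0,0,0]]}'; python3 - <<'E'
from h import *
go([542,-345,60],-90)
cv2.imwrite('pics/side1.png',grab_frame('side')[:,:,::-1][150:380,150:450].repeat(2,0).repeat(2,1))
E
```

```text
time_s: 0.93
ee_pos: [536.6, -345.7, 213.3]
ee_rot: [-54.5, 90.0, 125.6]
force: [0.4, -0.6, 0.7]
gripper_width: 27.3
time_s: 1.27
ee_pos: [531.2, -344.4, 127.3]
ee_rot: [-33.3, 89.2, 146.7]
force: [-0.9, -0.2, -0.6]
gripper_width: 1.1
axes
 [[-0.011  0.001 -1.   ]
 [ 0.007 -1.    -0.001]
 [-1.    -0.007  0.011]]
pos [ 531.2 -344.4  127.3] F [-0.93 -0.17 -0.62] t 1.2667 w 1.1
offset [ 67.1   1.2 -11.5]
rot [0.1 0.6 0.4]Traceback (most recent call last):
  File "<stdin>", line 3, in <module>
NameError: name 'grab_frame' is not defined
```

```bash
sed -i 's/^from workcell import state/from workcell import state, grab_frame/' h.py; python3 -m handwheel '{"gripper":[1,1,1,1],"offset":[[10,0,-5],[20,0,-5],[20,0,-5],[20,0,-5]],"rot":[[0,0,0],[0,0,0],[0,0,0],[0,0,0]]}'; python3 - <<'E'
from h import *
go([542,-345,50],-90)
cv2.imwrite('pics/side1.png',grab_frame('side')[:,:,::-1][150:380,150:450].repeat(2,0).repeat(2,1))
E
```

```text
time_s: 1.6
ee_pos: [540.0, -347.5, 114.6]
ee_rot: [141.6, 89.9, -38.4]
force: [0.6, -0.0, -1.0]
gripper_width: 0.6
axes
 [[ 0.001  0.    -1.   ]
 [-0.001 -1.    -0.   ]
 [-1.     0.001 -0.001]]
pos [ 540.  -347.5  114.6] F [ 0.56 -0.04 -0.96] t 1.6 w 0.6
offset [64.6 -2.6 -2. ]
rot [ 0. -0. -0.]
```

View pics/side1.png

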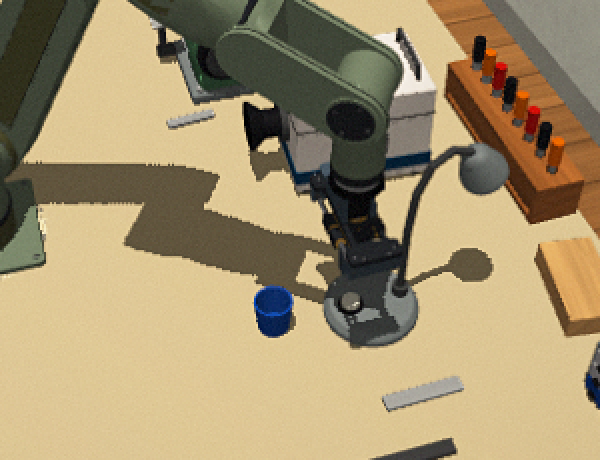

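The fingers are shut above the lamp foot, clear of the gooseneck, with the switch at about (350,300) in the crop. I'll descend.

```bash
python3 -m handwheel '{"gripper":[1,1,1,1,1],"offset":[[20,-2,-1],[40,-2.5,-2],[60,-2.5,-2],[64,-2.5,-2],[64,-2.5,-2]],"rot":[[0,0,0],[0,0,0],[0,0,0],[0,0,0],[0,0,0]]}';python3 -m handwheel '{"gripper":[1,1,1],"offset":[[0,0,0],[0,0,0],[0,0,0]],"rot":[[0,0,0],[0,0,0],[0,0,0]]}'; python3 - <<'E'
from h import *
go([542,-345,40.5],-90)
E
```

```text
time_s: 2.07
ee_pos: [541.2, -344.5, 49.6]
ee_rot: [-31.7, 89.9, 148.3]
force: [0.5, 0.5, 0.3]
gripper_width: 0.3
time_s: 2.32
ee_pos: [542.6, -345.3, 51.7]
ee_rot: [145.8, 89.8, -34.2]
force: [0.2, -1.1, -0.4]
gripper_width: 0.2
axes
 [[ 0.003  0.    -1.   ]
 [-0.002 -1.    -0.   ]
 [-1.     0.002 -0.003]]
pos [ 542.6 -345.3   51.7] F [ 0.21 -1.08 -0.42] t 2.3167 w 0.2
offset [11.2 -0.4  0.6]
rot [ 0.  -0.1 -0.1]
```

```bash
python3 -m handwheel '{"gripper":[1,1,1,1,1],"offset":[[3,0,0],[6,0,0],[8,0,0],[9,0,0],[9,0,0]],"rot":[[0,0,0],[0,0,0],[0,0,0],[0,0,0],[0,0,0]]}';python3 -m handwheel '{"gripper":[1,1,1,1],"offset":[[1,0,0],[2,0,0],[3,0,0],[3,0,0]],"rot":[[0,0,0],[0,0,0],[0,0,0],[0,0,0]]}'
```

```text
time_s: 2.73
ee_pos: [541.6, -344.6, 40.7]
ee_rot: [-28.1, 90.0, 152.0]
force: [0.1, 0.2, 0.7]
gripper_width: 0.5
time_s: 3.07
ee_pos: [541.7, -344.7, 38.1]
ee_rot: [125.8, 90.0, -54.2]
force: [-0.6, 0.6, 3.4]
gripper_width: 0.3
```

Contact, at 3.4 N. Going on in 1 mm steps.

```bash
python3 -m handwheel '{"gripper":[1,1,1,1],"offset":[[1,0,0],[2,0,0],[2,0,0],[2,0,0]],"rot":[[0,0,0],[0,0,0],[0,0,0],[0,0,0]]}';python3 -m handwheel '{"gripper":[1,1,1,1],"offset":[[1,0,0],[2,0,0],[2,0,0],[2,0,0]],"rot":[[0,0,0],[0,0,0],[0,0,0],[0,0,0]]}'
```

```text
time_s: 3.4
ee_pos: [541.7, -344.7, 35.9]
ee_rot: [94.0, 90.0, -86.0]
force: [-0.3, -0.3, 2.8]
gripper_width: 0.6
time_s: 3.73
ee_pos: [541.7, -344.7, 34.2]
ee_rot: [138.4, 90.0, -41.5]
force: [-1.7, 1.4, 5.2]
gripper_width: 0.4
```

```bash
python3 -m handwheel '{"gripper":[1,1,1,1,1],"offset":[[-10,0,0],[-40,0,0],[-80,0,0],[-120,0,0],[-160,0,0]],"rot":[[0,0,0],[0,0,0],[0,0,0],[0,0,0],[0,0,0]]}';python3 -m handwheel '{"gripper":[1,1,1,1],"offset":[[-40,0,0],[-55,0,0],[-55,0,0],[-55,0,0]],"rot":[[0,0,0],[0,0,0],[0,0,0],[0,0,0]]}';  python3 - <<'E'
from h import *
go([572,5,245],-90)
for n in ('top','side'):
    i=grab_frame(n)[:,:,::-1]; cv2.imwrite(f'pics/{n}2.png',i)
a=cv2.imread('pics/top2.png')[135:255,330:430];b=cv2.imread('pics/side2.png')[250:370,280:380]
cv2.imwrite('pics/z4.png',np.hstack([a,b]).repeat(4,0).repeat(4,1))
E
```

```text
time_s: 4.15
ee_pos: [541.5, -344.5, 195.6]
ee_rot: [-27.4, 90.0, 152.6]
force: [1.5, 0.7, 0.5]
gripper_width: 0.9
time_s: 4.48
ee_pos: [541.9, -344.8, 249.8]
ee_rot: [145.3, 89.9, -34.7]
force: [0.6, 0.4, -0.6]
gripper_width: 0.4
axes
 [[ 0.002  0.    -1.   ]
 [-0.001 -1.    -0.   ]
 [-1.     0.001 -0.002]]
pos [ 541.9 -344.8  249.8] F [ 0.58  0.43 -0.63] t 4.4833 w 0.4
offset [   4.5 -349.8  -30.2]
rot [ 0.  -0.1 -0.1]
```

View pics/z4.png

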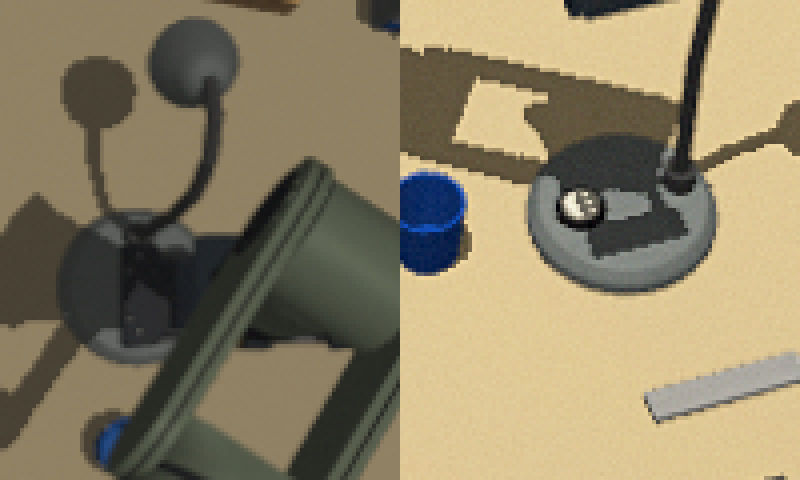

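In the crop the cap now sits lower in its collar, at about (580,207), and the foot hasn't moved. On to the rocker.

```bash
python3 -m handwheel '{"gripper":[1,1,1,1,1],"offset":[[0,-30,-3],[0,-70,-6],[0,-110,-10],[0,-150,-13],[0,-190,-16]],"rot":[[0,0,0],[0,0,0],[0,0,0],[0,0,0],[0,0,0]]}';python3 -m handwheel '{"gripper":[1,1,1,1,1],"offset":[[0,-40,-4],[0,-80,-8],[0,-120,-11],[0,-150,-13],[0,-160,-14]],"rot":[[0,0,0],[0,0,0],[0,0,0],[0,0,0],[0,0,0]]}';python3 -m handwheel '{"gripper":[1,1,1],"offset":[[0,0,0],[0,0,0],[0,0,0]],"rot":[[0,0,0],[0,0,0],[0,0,0]]}';  python3 - <<'E'
from h import *
go([572,5,230],-90)
for n in ('top','side'):
    i=grab_frame(n)[:,:,::-1]; cv2.imwrite(f'pics/{n}3.png',i)
a=cv2.imread('pics/top3.png')[135:255,220:320];b=cv2.imread('pics/side3.png')[120:240,250:350]
cv2.imwrite('pics/z5.png',np.hstack([a,b]).repeat(4,0).repeat(4,1))
E
```

```text
time_s: 5.0
ee_pos: [556.5, -152.8, 246.5]
ee_rot: [-17.2, 89.7, 162.8]
force: [-0.1, -0.5, 0.5]
gripper_width: 0.5
time_s: 5.42
ee_pos: [570.6, 9.5, 246.7]
ee_rot: [-22.5, 89.7, 157.7]
force: [0.7, -0.5, 0.4]
gripper_width: 0.4
time_s: 5.67
ee_pos: [571.3, 3.8, 248.1]
ee_rot: [32.2, 89.9, -147.8]
force: [-0.6, 0.3, 0.1]
gripper_width: 0.2
axes
 [[-0.002 -0.001 -1.   ]
 [-0.001 -1.     0.001]
 [-1.     0.001  0.002]]
pos [571.3   3.8 248.1] F [-0.62  0.33  0.09] t 5.6667 w 0.2
offset [18.1 -1.2 -0.7]
rot [-0.1  0.1 -0.1]
```

View pics/z5.png

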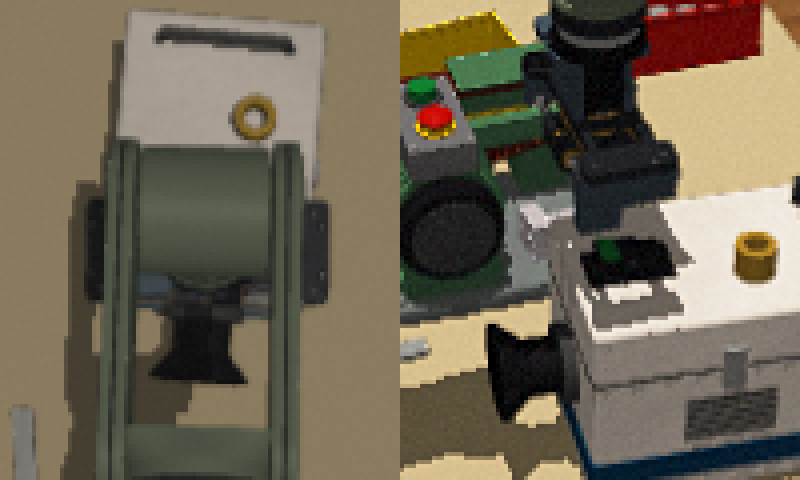

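The fingers hang over the stripe, which is at about (605,250) in the crop. The bushing is well clear. I'll descend to just above the rocker.

```bash
python3 -m handwheel '{"gripper":[1,1,1,1,1],"offset":[[8,-1,0],[16,-1,0],[20,-1,0],[20,-1,0],[20,-1,0]],"rot":[[0,0,0],[0,0,0],[0,0,0],[0,0,0],[0,0,0]]}';python3 -m handwheel '{"gripper":[1,1,1,1],"offset":[[2,0,0],[4,0,0],[5,0,0],[5,0,0]],"rot":[[0,0,0],[0,0,0],[0,0,0],[0,0,0]]}'
```

```text
time_s: 6.18
ee_pos: [571.3, 6.1, 228.3]
ee_rot: [3.0, 89.9, -177.0]
force: [0.9, 0.2, 0.7]
gripper_width: 0.4
time_s: 6.52
ee_pos: [571.5, 6.4, 223.8]
ee_rot: [26.9, 90.0, -153.1]
force: [-0.6, -0.0, -0.4]
gripper_width: 0.6
```

```bash
python3 -m handwheel '{"gripper":[1,1,1,1],"offset":[[1,0,0],[2,0,0],[3,0,0],[3,0,0]],"rot":[[0,0,0],[0,0,0],[0,0,0],[0,0,0]]}';python3 -m handwheel '{"gripper":[1,1,1,1],"offset":[[1,0,0],[2,0,0],[2,0,0],[2,0,0]],"rot":[[0,0,0],[0,0,0],[0,0,0],[0,0,0]]}'
```

```text
time_s: 6.85
ee_pos: [571.3, 6.4, 221.0]
ee_rot: [-2.8, 90.0, 177.2]
force: [-2.5, 0.7, 2.1]
gripper_width: 0.6
time_s: 7.18
ee_pos: [571.4, 6.4, 219.2]
ee_rot: [-3.7, 90.0, 176.4]
force: [-2.6, 0.5, 3.3]
gripper_width: 0.6
```

```bash
python3 -m handwheel '{"gripper":[1,1,1,1],"offset":[[1,0,0],[1.5,0,0],[1.5,0,0],[1.5,0,0]],"rot":[[0,0,0],[0,0,0],[0,0,0],[0,0,0]]}';python3 -m handwheel '{"gripper":[1,1,1,1],"offset":[[1,0,0],[1.5,0,0],[1.5,0,0],[1.5,0,0]],"rot":[[0,0,0],[0,0,0],[0,0,0],[0,0,0]]}'
```

```text
time_s: 7.52
ee_pos: [571.4, 6.4, 217.9]
ee_rot: [91.4, 90.0, -88.6]
force: [-3.8, 0.7, 5.2]
gripper_width: 0.6
time_s: 7.85
ee_pos: [571.3, 6.4, 216.6]
ee_rot: [113.7, 90.0, -66.3]
force: [-4.2, 0.9, 6.3]
gripper_width: 0.3
```

```bash
python3 -m handwheel '{"gripper":[1,1,1,1],"offset":[[1,0,0],[1.5,0,0],[1.5,0,0],[1.5,0,0]],"rot":[[0,0,0],[0,0,0],[0,0,0],[0,0,0]]}'
```

```text
time_s: 8.18
ee_pos: [571.3, 6.4, 215.7]
ee_rot: [176.4, 90.0, -3.6]
force: [-4.4, -0.3, 8.7]
gripper_width: 0.4
```

```bash
python3 -m handwheel '{"gripper":[1,1,1,1,1],"offset":[[-5,0,0],[-20,0,0],[-35,0,0],[-35,0,0],[-35,0,0]],"rot":[[0,0,0],[0,0,0],[0,0,0],[0,0,0],[0,0,0]]}';  python3 - <<'E'
from h import *
go([572,5,230],-90)
i=grab_frame('side')[:,:,::-1]; cv2.imwrite(f'pics/side4.png',i)
a=cv2.imread('pics/side3.png')[150:230,280:380];b=i[150:230,280:380]
cv2.imwrite('pics/z6.png',np.hstack([a,b]).repeat(4,0).repeat(4,1))
E
```

```text
time_s: 8.6
ee_pos: [572.3, 6.3, 249.5]
ee_rot: [172.2, 89.9, -7.8]
force: [-0.3, -0.2, -0.8]
gripper_width: 0.4
axes
 [[ 0.002  0.    -1.   ]
 [-0.    -1.    -0.   ]
 [-1.     0.    -0.002]]
pos [572.3   6.3 249.5] F [-0.29 -0.2  -0.85] t 8.6 w 0.4
offset [19.5  1.2  0.3]
rot [ 0.  -0.1 -0. ]
```

View pics/z6.png

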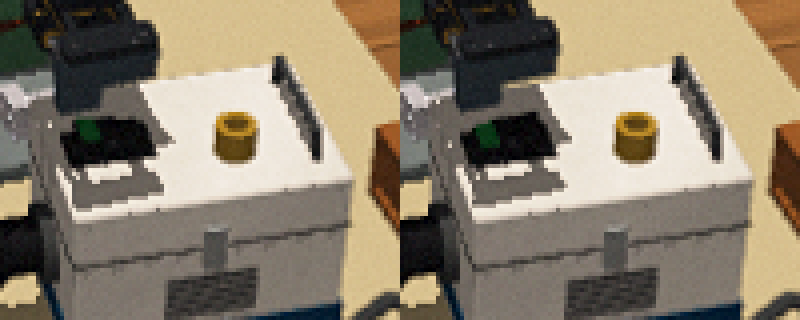

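The stripe has dropped at about (487,137), so the rocker has tipped. To be sure it's fully over, I'll press again 6 mm further out, where the leverage is better.

```bash
python3 -m handwheel '{"gripper":[1,1,1,1,1],"offset":[[10,0,6],[20,0,6],[28,0,6],[29,0,6],[29,0,6]],"rot":[[0,0,0],[0,0,0],[0,0,0],[0,0,0],[0,0,0]]}';python3 -m handwheel '{"gripper":[1,1,1,1],"offset":[[1,0,0],[2,0,0],[3,0,0],[3,0,0]],"rot":[[0,0,0],[0,0,0],[0,0,0],[0,0,0]]}';python3 -m handwheel '{"gripper":[1,1,1,1],"offset":[[1,0,0],[1.5,0,0],[1.5,0,0],[1.5,0,0]],"rot":[[0,0,0],[0,0,0],[0,0,0],[0,0,0]]}'
```

```text
time_s: 9.07
ee_pos: [565.2, 6.3, 219.0]
ee_rot: [1.8, 89.9, -178.2]
force: [-0.0, 0.5, 0.1]
gripper_width: 0.7
time_s: 9.4
ee_pos: [565.7, 6.3, 217.5]
ee_rot: [170.0, 90.0, -10.0]
force: [-0.9, 0.2, -0.3]
gripper_width: 0.9
time_s: 9.73
ee_pos: [565.9, 6.3, 216.4]
ee_rot: [175.1, 89.9, -4.9]
force: [-0.2, 0.3, 3.7]
gripper_width: 0.1
```

```bash
python3 -m handwheel '{"gripper":[1,1,1,1],"offset":[[1,0,0],[1.5,0,0],[1.5,0,0],[1.5,0,0]],"rot":[[0,0,0],[0,0,0],[0,0,0],[0,0,0]]}'
```

```text
time_s: 10.07
ee_pos: [565.9, 6.3, 215.1]
ee_rot: [175.7, 89.9, -4.2]
force: [-0.1, 0.0, 5.8]
gripper_width: 0.4
```

```bash
python3 -m handwheel '{"gripper":[1,1,1,1,1],"offset":[[-10,0,0],[-35,0,0],[-40,-10,2],[-40,-45,10],[-40,-80,18]],"rot":[[0,0,0],[0,0,0],[0,0,0],[0,0,0],[0,0,0]]}';python3 -m handwheel '{"gripper":[1,1,1,1,1],"offset":[[0,-38,8],[0,-76,17],[0,-114,25],[0,-152,34],[0,-190,42]],"rot":[[0,0,0],[0,0,0],[0,0,0],[0,0,0],[0,0,0]]}';python3 -m handwheel '{"gripper":[1,1,1,1,1],"offset":[[0,-30,7],[0,-38,8],[0,-38,8],[0,-38,8],[0,-38,8]],"rot":[[0,0,0],[0,0,0],[0,0,0],[0,0,0],[0,0,0]]}';  python3 - <<'E'
from h import *
go([497.5,314,220],-90)
for n in ('top','side'):
    i=grab_frame(n)[:,:,::-1]; cv2.imwrite(f'pics/{n}5.png',i)
a=cv2.imread('pics/top5.png')[135:255,140:240];b=cv2.imread('pics/side5.png')[100:220,230:330]
cv2.imwrite('pics/z7.png',np.hstack([a,b]).repeat(4,0).repeat(4,1))
E
```

```text
time_s: 10.48
ee_pos: [547.6, 86.9, 254.7]
ee_rot: [-153.8, 89.9, 26.1]
force: [0.1, 1.0, 0.5]
gripper_width: 0.2
time_s: 10.9
ee_pos: [504.0, 278.6, 254.1]
ee_rot: [0.2, 90.0, -179.7]
force: [1.1, -1.7, 0.2]
gripper_width: 0.3
time_s: 11.32
ee_pos: [497.6, 313.1, 254.2]
ee_rot: [77.9, 89.9, -102.2]
force: [-0.2, -0.3, 0.2]
gripper_width: 0.7
axes
 [[-0.    -0.001 -1.   ]
 [-0.001 -1.     0.001]
 [-1.     0.001  0.   ]]
pos [497.6 313.1 254.2] F [-0.22 -0.3   0.19] t 11.3167 w 0.7
offset [34.2 -0.9  0.1]
rot [-0.   0.  -0.1]
```

View pics/z7.png

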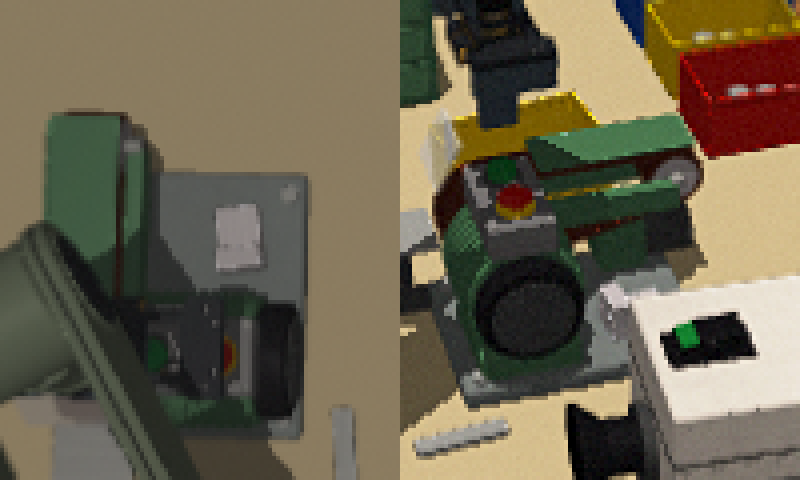

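```bash
python3 - <<'E'
from h import *
print(onz('side',253.7,130,254), onz('top',178.5,222.5,208))
i=cv2.imread('pics/top5.png')[195:245,150:220]; cv2.imwrite('pics/z8.png',cv2.convertScaleAbs(cv2.resize(i,None,fx=10,fy=10,interpolation=cv2.INTER_NEAREST),alpha=2))
def comp(f):
    h=cv2.cvtColor(cv2.imread(f),cv2.COLOR_BGR2HSV); m=cv2.inRange(h[175:192,290:320],(50,150,60),(85,255,255)); ys,xs=np.nonzero(m); return xs.mean()+290,ys.mean()+175
for f in('pics/side0.png','pics/side5.png'): print(comp(f))
E
```

```text
[494.72375809 313.22670245 254.        ] [501.52756755 310.04582025 208.        ]
(np.float64(301.7307692307692), np.float64(182.07692307692307))
(np.float64(301.41379310344826), np.float64(183.51724137931035))
```

View pics/z8.png

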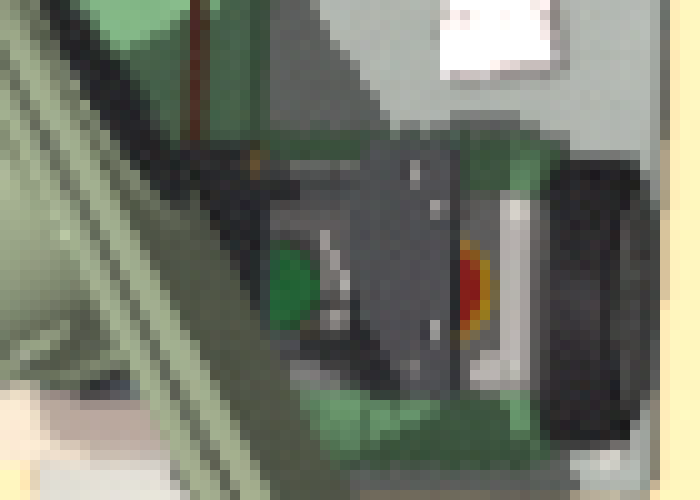

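The fingertips (side view about (254,130)) project to (495,313) at z=254, which matches the arm reading and lies over the green button. The rocker stripe dropped 1.4 px in the side view, which fits a full tip. Pressing the green button next.

```bash
python3 -m handwheel '{"gripper":[1,1,1,1,1],"offset":[[10,-1,0],[25,-1,0],[37,-1,0],[40,-1,0],[40,-1,0]],"rot":[[0,0,0],[0,0,0],[0,0,0],[0,0,0],[0,0,0]]}';python3 -m handwheel '{"gripper":[1,1,1,1,1],"offset":[[2,0,0],[4,0,0],[5,0,0],[6,0,0],[6,0,0]],"rot":[[0,0,0],[0,0,0],[0,0,0],[0,0,0],[0,0,0]]}'; python3 -m handwheel '{"gripper":[1,1,1,1],"offset":[[1,0,0],[2,0,0],[3,0,0],[3,0,0]],"rot":[[0,0,0],[0,0,0],[0,0,0],[0,0,0]]}'
```

```text
time_s: 11.83
ee_pos: [497.1, 314.3, 213.0]
ee_rot: [33.9, 89.8, -146.1]
force: [-0.2, 0.0, -0.4]
gripper_width: 0.8
time_s: 12.25
ee_pos: [497.6, 315.3, 208.5]
ee_rot: [-160.8, 90.0, 19.2]
force: [-0.8, 0.8, 0.2]
gripper_width: 0.8
time_s: 12.58
ee_pos: [497.7, 315.4, 205.8]
ee_rot: [-155.0, 90.0, 25.0]
force: [-0.2, -0.4, 3.8]
gripper_width: 0.3
```

```bash
python3 -m handwheel '{"gripper":[1,1,1,1],"offset":[[1,0,0],[2,0,0],[3,0,0],[3,0,0]],"rot":[[0,0,0],[0,0,0],[0,0,0],[0,0,0]]}';python3 -m handwheel '{"gripper":[1,1,1,1],"offset":[[1,0,0],[1.5,0,0],[1.5,0,0],[1.5,0,0]],"rot":[[0,0,0],[0,0,0],[0,0,0],[0,0,0]]}'
```

```text
time_s: 12.92
ee_pos: [497.7, 315.4, 202.4]
ee_rot: [-146.9, 90.0, 33.1]
force: [0.6, 1.8, 4.3]
gripper_width: 0.5
time_s: 13.25
ee_pos: [497.7, 315.4, 201.4]
ee_rot: [-152.5, 90.0, 27.5]
force: [-1.5, -0.4, 5.8]
gripper_width: 0.3
```

```bash
python3 -m handwheel '{"gripper":[1,1,1,1,1],"offset":[[-10,0,0],[-40,0,0],[-80,0,0],[-115,0,30],[-120,0,60]],"rot":[[0,0,0],[0,0,0],[0,0,0],[0,0,0],[0,0,0]]}';python3 -m handwheel '{"gripper":[1,1,1,1,1],"offset":[[0,0,30],[0,0,60],[0,0,80],[0,0,80],[0,0,80]],"rot":[[0,0,0],[0,0,0],[0,0,0],[0,0,0],[0,0,0]]}';python3 - <<'E'
from h import *
s={}
for n in ('top','side'):
    i=grab_frame(n)[:,:,::-1]; s[n]=i; cv2.imwrite(f'pics/{n}6.png',i)
a0=cv2.imread('pics/side0.png')
z=lambda i,x,y:i[y:y+70,x:x+95]
o=np.vstack([np.hstack([z(a0,230,130),z(s['side'],230,130)]),np.hstack([z(a0,290,265),z(s['side'],290,265)])])
cv2.imwrite('pics/z9.png',o.repeat(4,0).repeat(4,1))
E
```

```text
time_s: 13.67
ee_pos: [439.9, 316.3, 325.6]
ee_rot: [-148.1, 89.5, 31.8]
force: [0.4, 0.6, 0.3]
gripper_width: 0.6
time_s: 14.08
ee_pos: [357.1, 315.2, 321.3]
ee_rot: [-177.6, 90.0, 2.5]
force: [0.7, 0.5, 1.2]
gripper_width: 0.4
```

View pics/z9.png

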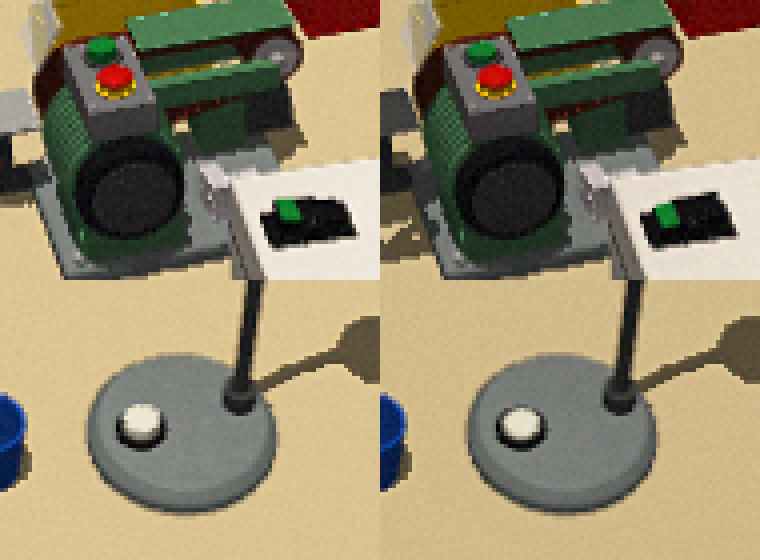

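View pics/top6.png

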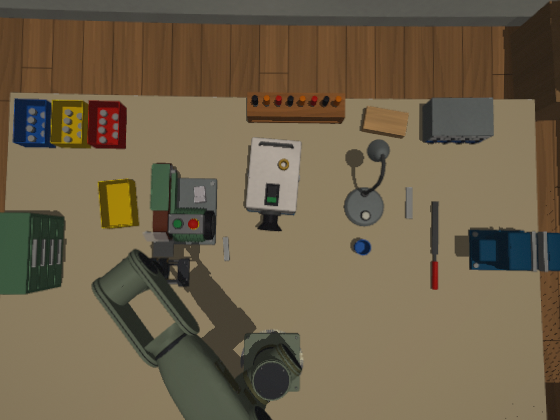

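All three switches are down in the before/after crops: cap at (521,422), rocker stripe at (665,213), green button at (482,52). The red button still stands up at (495,80). In the top view everything loose is in its original place and the arm is clear. Handing in.

```bash
python3 -m handwheel '{"gripper":[1,1,1],"offset":[[0,0,0],[0,0,0],[0,0,0]],"rot":[[0,0,0],[0,0,0],[0,0,0]]}'; python3 -c "from workcell import *; print(job_done())"
```

```text
time_s: 14.43
ee_pos: [358.3, 315.3, 320.5]
ee_rot: [52.2, 90.0, -127.8]
force: [-0.1, -0.7, 1.0]
gripper_width: 0.3
the job is handed in; nothing more can be done
None
```

I switched on the lamp, then the extractor rocker, then the grinder's green button, using shut fingertips, and handed the job in at about 14.4 s. The hand-in reports no verdict, and I couldn't read the switch joints directly.

- **Force:** every force I read at the end of a move was under 10 N, against the 25 N limit. The highest was 8.7 N, on the rocker.
- **Travel:** the lamp and grinder buttons were each pushed more than 6 mm, past their full 5 mm. I pressed the rocker a second time 6 mm further out to be sure; it met the finger at about 216 mm, as expected for fully tipped.
- **Last pictures:** both caps are lowered, the rocker's striped end is down and the red stop button still stands up. By eye, the lamp and the loose things look unmoved, and the arm is clear of everything.
- **Disagreements:** the two cameras differed by 4–8 mm on the rocker and the green button when I found them, so I aimed between the two. My first top-view lamp point was also about 8 mm off because of a bad colour mask; I corrected it before moving.

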